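# Grease the bearing block: snap the push coupler onto its tilted nipple and hold

### The job

Lift the long-barrelled grease coupler up out of its sprung catch on the tool rail, and press it squarely onto the tilted nipple of the bearing block until the two jaws snap shut behind its lip and the sprung collar under it is pushed fully home. Finish like that: still gripping the coupler and still pressing it fully home against the collar's spring, without letting go. Leave the short round-headed plug on the rail and do not disturb the jar or the screwdriver.

Things in the scene. Friction and masses are not known exactly. Their poses are not given: they have to be found in the camera images.
- coupler: Grease coupler: bare metal, 122 mm long, round, 0.18-0.35 kg. Origin: centre of its nose's open end; z up its axis to the barrel's top. Bore 13 mm wide, 28 deep. Outside: lip 18 mm wide at z 0, 25 at z 6-8.5, 18 at z 13; neck 18 to z 32; flange 36 at z 32-38, tapering to 26 at z 47. Starts upright in one of the rail's stations (varies), flange on the rail's top, origin 14 mm above the table.
- coupler_grip (a point): Point on the coupler's axis at z = 88 mm, where to grip: the barrel is a plain 26 mm cylinder from z = 47 to 118 mm. A straight upward pull of 7 to 18 N, its weight included, lifts it past the rail's sprung catch within the first 13 mm; its nose is clear of the rail after 35 mm.
- plug: Solid blanking plug in the other rail station: nose and flange as the coupler's, but only 80 mm tall, with a 32 mm round black head. Origin: centre of its lower end, z up. To be left there.
- rail: Fixed tool rail: base plate 110 x 190 x 10 mm, aluminium double bar 56 x 170 mm, its top 46 mm above the table. Origin: centre of the underside, y along the bar, z up. Stations at y = +50 and -50 mm. At each, a sprung catch of two fingers (on the +x and -x sides) laps over the flange; it reaches 62 mm above the table. Place and yaw vary; it may trade places with the block.
- nipple: Fixed brass nipple on a green bearing block (base 120 x 90 mm, place and yaw vary), tilted 0.44 rad from vertical. Origin: foot of the pin, on its axis, about 66 mm above the table; z outward along the axis: the coupler's z must point the same way. Pin 10 mm wide, tapered tip at z = 26 mm. Fully home, the coupler's origin is at z = 3 mm.
- nipple_jaws (a point): Point on the nipple's axis at its z = 20 mm, the height of the two sprung jaws, which stand at y = +9.7 and -9.7 mm in the nipple's frame; their holders reach y = +-32 mm and z = 26 mm. Pressing takes 10 to 20 N while the coupler's lip passes the jaws (coupler origin at nipple z = 17 to 11 mm); they then snap shut behind the lip.
- collar (a joint): How far the sprung collar (18 mm ring round the nipple, top at nipple z = 16 mm at rest, 3 mm fully home) is pushed down the nipple's axis: 0 at rest to 0.013 m fully home. The coupler's nose pushes it; its spring pushes back with 4 N at 0 and 9 N fully home.
- jaw_l (a joint): Outward travel of the jaw at the nipple's +y side: 0 closed; about 0.002 to 0.003 m as the lip passes (limit 0.006), back to 0 when snapped behind it. Sprung shut with 6 to 8 N.
- jaw_r (a joint): The same for the jaw at the nipple's -y side.
- jar: Grease jar, 60 mm across, 75 mm tall, standing between rail and block; a bystander. Origin: centre of its underside.
- screwdriver: Screwdriver 170 mm long lying on the table between rail and block, nearer the robot; a bystander. Origin: its middle, at the underside.
Mind the look-alikes: they are no part of the job. What is shaped like the plug but yellow is not meant.

How it is judged:
By the outcome, as a careful person would: the job done as asked, in the order asked, and still so for the second after the job is handed in, while the arm keeps its last pose, push and grip.
It also fails if it takes over 42 s, if anything falls off the work surface, if the arm or the gripper's body presses on something with over 40 N, if the wrist force passes 120 N, or if a joint passes its speed limit or range.

### The arm

A 7-joint arm with a two-finger parallel gripper is mounted at the origin on the work surface. World frame = base frame: x ahead of the robot, y to its left, z up, the work surface at z = 0. Lengths are in mm, angles in degrees, forces in N, time in s.
With the tool pointing down it reaches from about 350 to 900 mm from the base axis. Payload 7.2 kg.
Tool frame: the origin (TCP) lies midway between the tips of the shut fingers; the grasp point (between the pads) lies 19 mm behind it; z points along the fingers, y is the line along which they close (so a half turn about z gives the same grasp; the last joint's range is limited). The gripper opens to 88 mm and grips with 3 to 60 N. Pads are 20 mm wide; open, the fingers measure 115 mm over their backs; the gripper's body (75 mm by 178 mm) begins 61 mm behind the grasp point.
Start: joints at [67.827, 23.554, -0.728, 91.456, 0.321, 64.991, -4.71], TCP at [195.88, -593.515, 222.653] pointing down, gripper open.
Joint ranges: [-169.25, 169.25], [-16.82, 113.86], [-84.01, 82.57], [7.8, 145.47], [-59.2, 239.2], [7.22, 106.19], [-163.78, 163.78]. Speed limits (degrees/s): [136.94, 136.94, 172.46, 172.46, 180, 180, 180].

### API

Orientations are given as a 3x3 rotation matrix whose columns are the frame's x, y, z axes.
In Python, from rig import arm gives the robot as it stands.
- The arm moves only by the tool send_rows, never from a script. Its argument "steps" is a list of rows, each an object of numbers: "wx", "wy", "wz": the turn, a rotation vector about the tool's x, y, z in units of 6 degrees (1.0 is 6 degrees); "x", "y", "z": the shift along the tool's x, y, z in units of 30 mm (1.0 is 30 mm); "hand": the finger opening in mm, from 0 to 87.8. In form: [{"wx": .., "wy": .., "wz": .., "x": .., "y": .., "z": .., "hand": ..}, ...]. A call has 1 to 10 rows; each row is the pose to reach, as a shift and turn from the pose commanded when the call began, along the tool's axes at that moment; what a row does not reach only later rows make up. A row lasts 1/12 s, in which the tool goes at most 41.7 mm and 7.16 degrees, less where a joint would pass 70% of its speed; a pose out of reach is approached as far as the arm can. A call with a gripper value outside its range is refused whole. The fingers move at their own pace and stop on an object; "grip_force" is the grip in N (left out, the last holds). Time passes only in rows, so rows that repeat a pose let the fingers close. It gives the time, the measured TCP pose, the force and the opening at its end, in the units of the state.
- arm.sense(): the state, without advancing time (a new reading comes with each control period).
- arm.camera(name): name is "scene" or "top"; returns (picture, depth): 420x560x3 uint8, blue, green, red; 420x560 float32, mm along the optical axis (not along the pixel's ray), 0 where there is no reading.
- arm.calibration(name): a dict with "mtx" (3x3 intrinsics, pixels), "eye" and "rotation" of the camera in the world. Camera axes: x right, y down, z forward; pixel columns grow to the right and rows downward; lengths in mm; the calibration is good to about 2 mm. A picture is of the moment at which its call begins. calibration takes no time and is no camera call.
- arm.finish_job(): hands the job in, once; it reports no verdict.
The state is a dict: "t": time; "qpos": joint angles; "joint_velocities": joint speeds; "joint_torque": joint torques, N m; "ee_pos": TCP position; "tcp_rot": TCP orientation; "ft_force": force on the tool from outside, world axes, zero at the start; "torque": the same for the moment, N m; "grip_width": finger opening in mm.
Only numpy, scipy, OpenCV 4.12 (cv2) and the standard library are available. Lean on these libraries where they do the work, as an engineer would, in place of code of your own. Each camera call takes 0.05 s, during which the arm holds its last target. There are 200 camera calls.

## Working session

There is one attempt and no reset: what is moved stays moved. The work goes in short steps, Python scripts to look and compute and a tool call to move; the robot and the scene stay as the last step left them, time stands still between calls to the robot, and variables do not carry over. Pictures are saved under pics/ and viewed, on a budget of 10 in all, crops included, one or two more only if the job needs it, and the job is handed in when it is done.

Besides the shell and the picture viewer there is one more tool, called in YAML: its name, and indented under it one key for each argument. send_rows: Moves the arm, as the interface text tells. Its arguments: {"type":"object","properties":{"steps":{"type":"array","items":{"type":"object","properties":{"wx":{"type":"number"},"wy":{"type":"number"},"wz":{"type":"number"},"x":{"type":"number"},"y":{"type":"number"},"z":{"type":"number"},"hand":{"type":"number"}}}},"grip_force":{"type":"number"}},"required":["steps"]}

```bash
mkdir -p pics; ls; cat > h.py <<'E'
import numpy as np, cv2
from rig import arm
def look(name):
    p,d=arm.camera(name); np.savez(f'{name}.npz',p=p,d=d); return p,d
def load(name):
    f=np.load(f'{name}.npz'); return f['p'],f['d']
def pts(name,d):
    c=arm.calibration(name); K=np.array(c['mtx']);R=np.array(c['rotation']);e=np.array(c['eye'])
    v,u=np.indices(d.shape); 
    P=np.stack([(u-K[0,2])/K[0,0]*d,(v-K[1,2])/K[1,1]*d,d],-1)
    return P@R.T+e
def ray(name,u,v):
    c=arm.calibration(name); K=np.array(c['mtx']);R=np.array(c['rotation'])
    r=R@np.linalg.solve(K,[u,v,1.]); return np.array(c['eye']),r
def onz(name,u,v,z):
    e,r=ray(name,u,v); return e+r*(z-e[2])/r[2]
def proj(name,P):
    c=arm.calibration(name); K=np.array(c['mtx']);R=np.array(c['rotation'])
    q=K@(R.T@(np.array(P)-c['eye'])); return q[:2]/q[2]
E
python3 - <<'E'
from h import *
s=arm.sense(); print({k:np.round(v,2).tolist() for k,v in s.items()})
for n in('scene','top'):
    p,d=look(n); c=arm.calibration(n); print(n,np.round(c['eye']),np.round(c['rotation'],2).tolist(),np.round(c['mtx']).tolist())
    cv2.imwrite(f'pics/{n}0.png',p)
E
```

```text
pics
{'t': 0.0, 'qpos': [67.83, 23.6, -0.73, 91.5, 0.32, 64.99, -4.71], 'joint_velocities': [-0.07, 0.0, 0.01, 0.02, 0.04, 0.03, -0.07], 'joint_torque': [-0.0, -58.79, 0.64, -29.11, -0.05, 0.02, 0.0], 'ee_pos': [195.68, -593.06, 221.82], 'tcp_rot': [[0.95, 0.31, -0.0], [0.31, -0.95, 0.0], [-0.0, -0.0, -1.0]], 'ft_force': [-0.78, 0.54, 0.6], 'torque': [-0.01, 0.02, 0.03], 'grip_width': 88.04}
scene [1090.   58.  689.] [[-0.02, 0.74, -0.67], [1.0, 0.01, -0.01], [-0.01, -0.67, -0.74]] [[380.0, 0.0, 280.0], [0.0, 380.0, 203.0], [0.0, 0.0, 1.0]]
top [ 364.   12. 1013.] [[-0.0, -0.98, 0.19], [-1.0, 0.0, 0.01], [-0.01, -0.19, -0.98]] [[420.0, 0.0, 281.0], [0.0, 420.0, 211.0], [0.0, 0.0, 1.0]]
```

View pics/scene0.png

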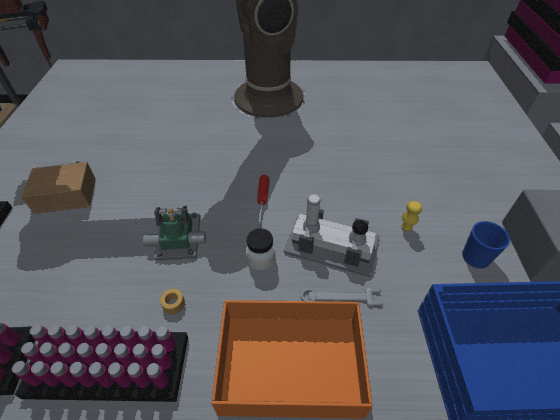

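View pics/top0.png

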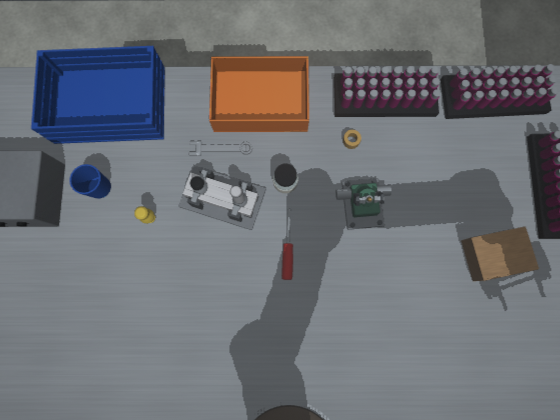

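Scene image: the coupler candidates are the bare-metal tall barrel at scene (313,212) / top (236,193), the black-headed plug at scene (360,230) / top (197,183) and the yellow look-alike at scene (412,213) / top (143,214). I choose the tall bare-metal one. The block with the nipple is at scene (173,230) / top (368,198).

```bash
python3 - <<'E'
from h import *
ps,ds=load('scene'); pt,dt=load('top')
def cr(p,u,v,w,h): return cv2.resize(p[v:v+h,u:u+w],(400,300),interpolation=cv2.INTER_CUBIC)
a=np.vstack([np.hstack([cr(ps,275,185,112,84),cr(ps,130,190,96,72)]),np.hstack([cr(pt,176,162,96,72),cr(pt,328,170,80,60)])])
cv2.imwrite('pics/crop.png',a)
for n,p,d in(('scene',ps,ds),('top',pt,dt)):
    P=pts(n,d); hsv=cv2.cvtColor(p,cv2.COLOR_BGR2HSV)
    # points above rail height in coupler neighbourhood
    m=(P[...,2]>70)&(d>0)
    k,l,st,ce=cv2.connectedComponentsWithStats(m.astype(np.uint8))
    for i in range(1,k):
        if st[i,4]>15 and 300<np.median(P[l==i][:,0])<750 and abs(np.median(P[l==i][:,1]))<400:
            q=P[l==i]; t=q[q[:,2]>q[:,2].max()-6]; print(n,st[i],q[:,2].max().round(),'top mean',t.mean(0).round(1),len(t),'col',p[l==i].mean(0).round())
E
```

```text
scene [306 194  15  31 348] 138.0 top mean [578.5 114.  135.5] 100 col [109. 105. 103.]
scene [407 201  15  13 150] 83.0 top mean [542.5 335.6  79.4] 103 col [ 60. 131. 146.]
scene [154 207  27  20 194] 95.0 top mean [ 575.3 -206.2   91.5] 31 col [64. 65. 54.]
scene [167 206  21  17 179] 96.0 top mean [ 571.5 -161.8   91.8] 28 col [66. 68. 69.]
scene [352 220  16  15 193] 97.0 top mean [609.  208.5  93.5] 124 col [31. 29. 28.]
scene [247 228  26  23 462] 78.0 top mean [632.5   6.7  75.2] 446 col [39. 37. 36.]
top [274 163  23  23 387] 81.0 top mean [631.2   9.1  76.3] 99 col [50. 48. 48.]
top [189 176  15  14 157] 96.0 top mean [606.6 210.8  92.6] 101 col [52. 50. 48.]
top [230 186  14  17 182] 138.0 top mean [576.  115.4 134.9] 90 col [141. 138. 136.]
top [353 188  31  18 298] 94.0 top mean [ 571.3 -184.2   90.4] 65 col [84. 86. 78.]
top [134 206  14  14 152] 82.0 top mean [541.4 338.2  78.4] 112 col [ 73. 151. 167.]
```

View pics/crop.png

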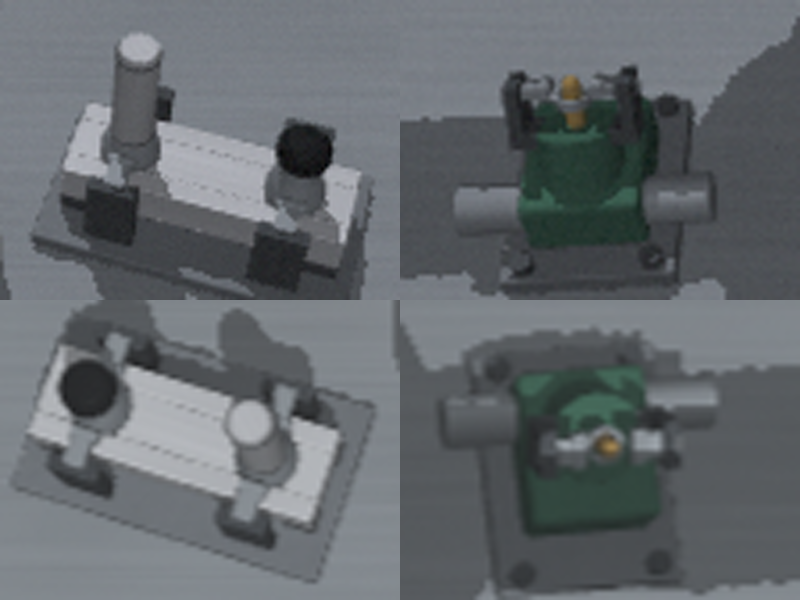

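Crops: bare-metal barrel confirmed as coupler (crop 1 (137,85)), black-headed plug at (305,150), nipple brass at crop 2 (572,100), jaws at either side roughly along world y.

```bash
python3 - <<'E'
from h import *
B={'scene':(150,195,50,40),'top':(340,180,60,40)}
for n,(u,v,w,h) in B.items():
    p,d=load(n); P=pts(n,d); hsv=cv2.cvtColor(p,cv2.COLOR_BGR2HSV)
    m=np.zeros(d.shape,bool); m[v:v+h,u:u+w]=1
    br=m&(hsv[...,0]>8)&(hsv[...,0]<28)&(hsv[...,1]>90)&(hsv[...,2]>50)
    vs,us=np.nonzero(br); print(n,len(vs))
    for a,b in zip(us,vs): print((int(a),int(b)),P[b,a].round().astype(int).tolist(),end=' ')
    print()
    # grey jaw/holder points above 80 within block
    g=m&(P[...,2]>74)&(P[...,2]<110)&~br
    q=P[g]; print('hi',len(q)); 
    q2=q[:, :2]-q[:,:2].mean(0); U,S,V=np.linalg.svd(q2,full_matrices=False); print(q.mean(0).round(1),V[0],S,(q2@V[0]).min(),(q2@V[0]).max())
# base plate yaw from low grey? green mask rect
for n in('scene','top'):
    p,d=load(n); P=pts(n,d); hsv=cv2.cvtColor(p,cv2.COLOR_BGR2HSV)
    g=(hsv[...,0]>60)&(hsv[...,0]<95)&(hsv[...,1]>80)&(P[...,0]>450)&(abs(P[...,1]+184)<90)
    q=P[g]
    for z0,z1 in((15,45),(45,65),(65,90)):
        s=q[(q[:,2]>z0)&(q[:,2]<z1)]
        if len(s)>5: print(n,z0,len(s),s.min(0).round(),s.max(0).round(),s.mean(0).round(),cv2.minAreaRect(s[:,:2].astype(np.float32)))
    # plate z 5..14
    b=(P[...,2]>6)&(P[...,2]<14)&(d>0)&(abs(P[...,0]-575)<90)&(abs(P[...,1]+184)<90)
    if b.sum()>30: print(n,'plate',b.sum(),cv2.minAreaRect(P[b][:,:2].astype(np.float32)))
E
```

```text
scene 33
(169, 209) [569, -185, 90] (170, 209) [569, -183, 91] (171, 209) [567, -182, 89] (172, 209) [568, -179, 90] (169, 210) [571, -185, 89] (170, 210) [570, -184, 88] (171, 210) [569, -182, 88] (172, 210) [569, -180, 88] (169, 211) [574, -185, 89] (170, 211) [572, -183, 88] (171, 211) [571, -182, 86] (172, 211) [571, -180, 86] (169, 212) [573, -185, 86] (170, 212) [572, -184, 85] (171, 212) [574, -181, 86] (172, 212) [571, -180, 84] (169, 213) [573, -186, 82] (170, 213) [573, -184, 82] (171, 213) [574, -182, 84] (172, 213) [574, -180, 83] (170, 217) [579, -184, 76] (171, 217) [579, -182, 76] (172, 217) [578, -181, 75] (173, 217) [576, -179, 73] (170, 218) [579, -185, 73] (171, 218) [580, -182, 74] (172, 218) [578, -181, 72] (173, 218) [577, -179, 71] (170, 219) [580, -185, 71] (171, 219) [579, -184, 70] (172, 219) [581, -181, 72] (173, 219) [578, -180, 69] (171, 220) [582, -183, 70] 
hi 258
[ 575.1 -182.4   84.8] [ 0.07851386 -0.99691302] [359.83987816 128.87418266] -31.98467850324597 32.35504174964608
top 9
(368, 198) [571, -179, 87] (369, 198) [570, -181, 89] (370, 198) [571, -
[... 873 characters left out ...]
94), (124.20909881591797, 90.56727600097656), 4.780303478240967)
top 15 20 [ 607. -206.   41.] [ 615. -151.   45.] [ 612. -184.   43.] ((611.1239013671875, -178.78652954101562), (7.652723789215088, 55.11058807373047), 0.06795530021190643)
top 45 18 [ 604. -205.   45.] [ 614. -151.   50.] [ 609. -174.   47.] ((609.3051147460938, -177.73268127441406), (6.114994049072266, 54.84208297729492), 5.839558124542236)
top 65 52 [ 582. -195.   65.] [ 596. -165.   78.] [ 590. -180.   71.] ((589.8388061523438, -180.19708251953125), (11.872058868408203, 30.60835838317871), 12.264406204223633)
top plate 656 ((576.2335205078125, -185.1405487060547), (120.92940521240234, 99.33025360107422), 4.796731472015381)
```

```bash
cat >> h.py <<'E'
from scipy.spatial.transform import Rotation as Ro
YAW=np.radians(4.7); TILT=.44
def Rt(tilt=0.,yaw=YAW):
    R=np.array([[np.cos(yaw),np.sin(yaw),0],[np.sin(yaw),-np.cos(yaw),0],[0,0,-1.]])
    return R@Ro.from_euler('y',tilt).as_matrix()
def to(P,tilt=0.,yaw=YAW):
    s=arm.sense(); R=np.array(s['tcp_rot']); 
    d=R.T@(np.array(P)-s['ee_pos'])/30; w=np.degrees(Ro.from_matrix(R.T@Rt(tilt,yaw)).as_rotvec())/6
    print('t',round(s['t'],2),'pos',np.round(s['ee_pos'],1),'shift',d.round(3),'w',w.round(3),'F',np.round(s['ft_force'],1),'g',round(s['grip_width'],1))
    print('tcp_rot',np.round(R,3).tolist(),'q',np.round(s['qpos'],1))
E
python3 -c "
from h import *
to([577,115,180])"
```

```text
t 0.1 pos [ 195.7 -593.1  221.9] shift [ 19.468 -18.428   1.421] w [-0.013  0.003  2.261] F [-0.1 -0.  -0.1] g 87.5
tcp_rot [[0.95, 0.313, -0.001], [0.313, -0.95, 0.001], [-0.0, -0.001, -1.0]] q [67.8 23.6 -0.7 91.5  0.3 65.  -4.7]
```

send_rows:
  steps:
    - {"x":0.4,"y":-0.4}
    - {"x":1.2,"y":-1.1,"wz":0.1}
    - {"x":2.1,"y":-2.0,"wz":0.3}
    - {"x":3.0,"y":-2.9,"wz":0.5}
    - {"x":3.9,"y":-3.7,"wz":0.7}
    - {"x":4.9,"y":-4.6,"wz":0.9}
    - {"x":5.8,"y":-5.5,"wz":1.1}
    - {"x":6.8,"y":-6.4,"wz":1.3}
    - {"x":7.7,"y":-7.3,"wz":1.5}
    - {"x":8.6,"y":-8.2,"wz":1.7}
  grip_force: 40

```text
invalid input
```

```bash
python3 -c "
from h import *
to([577,115,180])"
```

```text
t 0.1 pos [ 195.7 -593.1  221.9] shift [ 19.468 -18.428   1.421] w [-0.013  0.003  2.261] F [-0.1 -0.  -0.1] g 87.5
tcp_rot [[0.95, 0.313, -0.001], [0.313, -0.95, 0.001], [-0.0, -0.001, -1.0]] q [67.8 23.6 -0.7 91.5  0.3 65.  -4.7]
```

Perhaps every key is required; I'll send all of them.

send_rows:
  steps:
    - {"wx":0,"wy":0,"wz":0,"x":0.4,"y":-0.4,"z":0,"hand":87}
    - {"wx":0,"wy":0,"wz":0.1,"x":1.2,"y":-1.1,"z":0,"hand":87}
    - {"wx":0,"wy":0,"wz":0.3,"x":2.1,"y":-2.0,"z":0,"hand":87}
    - {"wx":0,"wy":0,"wz":0.5,"x":3.0,"y":-2.9,"z":0,"hand":87}
    - {"wx":0,"wy":0,"wz":0.7,"x":3.9,"y":-3.7,"z":0,"hand":87}
    - {"wx":0,"wy":0,"wz":0.9,"x":4.9,"y":-4.6,"z":0,"hand":87}
    - {"wx":0,"wy":0,"wz":1.1,"x":5.8,"y":-5.5,"z":0,"hand":87}
    - {"wx":0,"wy":0,"wz":1.3,"x":6.8,"y":-6.4,"z":0,"hand":87}
    - {"wx":0,"wy":0,"wz":1.5,"x":7.7,"y":-7.3,"z":0,"hand":87}
    - {"wx":0,"wy":0,"wz":1.7,"x":8.6,"y":-8.2,"z":0,"hand":87}
  grip_force: 40

```text
t: 0.93
ee_pos: [364.1, -277.1, 222.6]
tcp_rot: [[0.99, 0.139, -0.0], [0.139, -0.99, -0.0], [-0.0, 0.0, -1.0]]
ft_force: [0.9, -0.6, 0.1]
grip_width: 87.2
```

```bash
python3 -c "
from h import *
to([577,115,180])"
```

```text
t 0.93 pos [ 364.1 -277.1  222.6] shift [  8.849 -11.954   1.417] w [0.    0.002 0.552] F [ 0.9 -0.6  0.1] g 87.2
tcp_rot [[0.99, 0.139, -0.0], [0.139, -0.99, -0.0], [-0.0, 0.0, -1.0]] q [ 41.5   7.7 -11.3 113.    1.8  59.4 -52.6]
```

send_rows:
  steps:
    - {"wx":0,"wy":0,"wz":0,"x":0.7,"y":-1.0,"z":0,"hand":87}
    - {"wx":0,"wy":0,"wz":0.1,"x":1.5,"y":-2.1,"z":0,"hand":87}
    - {"wx":0,"wy":0,"wz":0.2,"x":2.3,"y":-3.2,"z":0,"hand":87}
    - {"wx":0,"wy":0,"wz":0.3,"x":3.1,"y":-4.3,"z":0,"hand":87}
    - {"wx":0,"wy":0,"wz":0.4,"x":3.9,"y":-5.4,"z":0,"hand":87}
    - {"wx":0,"wy":0,"wz":0.5,"x":4.7,"y":-6.5,"z":0,"hand":87}
    - {"wx":0,"wy":0,"wz":0.55,"x":5.5,"y":-7.6,"z":0,"hand":87}
    - {"wx":0,"wy":0,"wz":0.55,"x":6.3,"y":-8.6,"z":0,"hand":87}
    - {"wx":0,"wy":0,"wz":0.55,"x":7.1,"y":-9.7,"z":0,"hand":87}
    - {"wx":0,"wy":0,"wz":0.55,"x":7.9,"y":-10.7,"z":0,"hand":87}

```text
t: 1.77
ee_pos: [553.7, 74.2, 222.4]
tcp_rot: [[0.997, 0.083, -0.0], [0.083, -0.997, 0.0], [-0.0, -0.0, -1.0]]
ft_force: [0.2, 0.1, -0.7]
grip_width: 87.0
```

send_rows:
  steps:
    - {"wx":0,"wy":0,"wz":0,"x":0.6,"y":-0.8,"z":0,"hand":87}
    - {"wx":0,"wy":0,"wz":0,"x":0.9,"y":-1.2,"z":0.2,"hand":87}
    - {"wx":0,"wy":0,"wz":0,"x":0.9,"y":-1.2,"z":0.8,"hand":87}
    - {"wx":0,"wy":0,"wz":0,"x":0.9,"y":-1.2,"z":1.4,"hand":87}
    - {"wx":0,"wy":0,"wz":0,"x":0.9,"y":-1.2,"z":1.4,"hand":87}

```text
t: 2.18
ee_pos: [575.0, 108.9, 176.6]
tcp_rot: [[0.997, 0.083, -0.006], [0.083, -0.997, -0.002], [-0.007, 0.001, -1.0]]
ft_force: [-0.5, 0.1, 0.8]
grip_width: 86.7
```

```bash
python3 - <<'E'
from h import *
to([577,115,83])
p,d=look('scene'); q,e=look('top')
a=np.hstack([cv2.resize(p[110:280,240:400],(400,425)),cv2.resize(q[110:280,160:320],(400,425))])
cv2.imwrite('pics/pre.png',a)
P=pts('scene',d); m=(P[...,2]>75)&(P[...,2]<137)&(abs(P[...,0]-577)<22)&(abs(P[...,1]-115)<22)
for z in range(80,137,8):
    k=m&(abs(P[...,2]-z)<4); 
    if k.sum(): print(z,k.sum(),P[k].mean(0).round(1),P[k][:,1].min().round(1),P[k][:,1].max().round(1),P[k][:,0].max().round(1))
E
```

```text
t 2.18 pos [575.  108.9 176.6] shift [ 0.104 -0.2    3.118] w [0.012 0.063 0.012] F [-0.5  0.1  0.8] g 86.7
tcp_rot [[0.997, 0.083, -0.006], [0.083, -0.997, -0.002], [-0.007, 0.001, -1.0]] q [   3.5   24.6  -25.2   98.6   11.8   59.8 -111. ]
80 31 [585.6 112.9  79.7] 101.6 126.8 589.6
88 36 [585.1 111.7  88.2] 101.4 126.1 589.8
96 27 [586.1 113.9  96.1] 102.8 125.6 589.8
104 31 [586.6 113.1 104.3] 102.4 125.1 589.5
112 33 [585.4 113.5 112.2] 102.1 126.8 589.4
120 35 [586.2 113.5 120.1] 101.8 125.7 590.0
128 40 [584.6 112.5 128.5] 101.3 127.4 589.8
136 88 [578.4 114.  135.5] 101.3 125.2 589.8
```

View pics/pre.png

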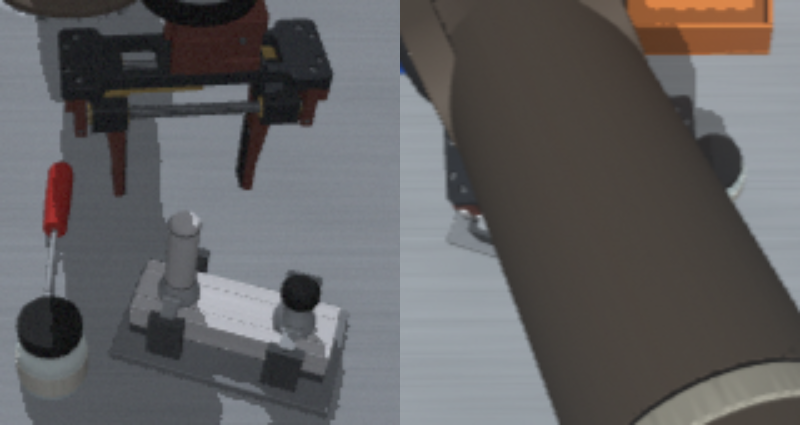

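Coupler stands upright between/below the fingers (crop-left (183,225), fingers' tips at (120,192) and (247,187)); the top view is blocked by the arm.

```bash
python3 - <<'E'
from h import *
s=arm.sense(); R=np.array(s['tcp_rot']);p=s['ee_pos']
for k in(-44,0,44): print(proj('scene',p+R[:,1]*k))
print(proj('scene',[577,114,136]))
to([577,114.5,83])
E
```

```text
[335.34531218 181.2634396 ]
[312.33682472 182.40822281]
[289.21340939 183.55872424]
[313.47249999 198.32411646]
t 2.28 pos [576.7 109.2 180. ] shift [ 0.033 -0.178  3.233] w [0.006 0.021 0.004] F [-0.2  0.3 -0.6] g 86.9
tcp_rot [[0.997, 0.082, -0.002], [0.082, -0.997, -0.001], [-0.002, 0.001, -1.0]] q [   3.5   24.4  -25.3   98.4   11.8   60.  -111. ]
```

send_rows:
  steps:
    - {"wx":0,"wy":0,"wz":0,"x":0,"y":-0.17,"z":0.4,"hand":60}
    - {"wx":0,"wy":0,"wz":0,"x":0,"y":-0.17,"z":1.2,"hand":60}
    - {"wx":0,"wy":0,"wz":0,"x":0,"y":-0.17,"z":2.0,"hand":60}
    - {"wx":0,"wy":0,"wz":0,"x":0,"y":-0.17,"z":2.7,"hand":60}
    - {"wx":0,"wy":0,"wz":0,"x":0,"y":-0.17,"z":3.1,"hand":60}
    - {"wx":0,"wy":0,"wz":0,"x":0,"y":-0.17,"z":3.23,"hand":50}
    - {"wx":0,"wy":0,"wz":0,"x":0,"y":-0.17,"z":3.23,"hand":40}
    - {"wx":0,"wy":0,"wz":0,"x":0,"y":-0.17,"z":3.23,"hand":34}
    - {"wx":0,"wy":0,"wz":0,"x":0,"y":-0.17,"z":3.23,"hand":30}
    - {"wx":0,"wy":0,"wz":0,"x":0,"y":-0.17,"z":3.23,"hand":30}
  grip_force: 40

```text
t: 3.12
ee_pos: [577.7, 115.5, 85.0]
tcp_rot: [[0.997, 0.083, 0.002], [0.083, -0.997, 0.0], [0.002, -0.0, -1.0]]
ft_force: [-0.3, 0.1, -0.0]
grip_width: 31.8
```

send_rows:
  steps:
    - {"wx":0,"wy":0,"wz":0,"x":0,"y":0,"z":0,"hand":28}
    - {"wx":0,"wy":0,"wz":0,"x":0,"y":0,"z":0,"hand":26}
    - {"wx":0,"wy":0,"wz":0,"x":0,"y":0,"z":0,"hand":24}
    - {"wx":0,"wy":0,"wz":0,"x":0,"y":0,"z":0,"hand":20}
    - {"wx":0,"wy":0,"wz":0,"x":0,"y":0,"z":0,"hand":15}
    - {"wx":0,"wy":0,"wz":0,"x":0,"y":0,"z":0,"hand":10}
    - {"wx":0,"wy":0,"wz":0,"x":0,"y":0,"z":0,"hand":10}
    - {"wx":0,"wy":0,"wz":0,"x":0,"y":0,"z":0,"hand":10}

```text
t: 3.78
ee_pos: [577.3, 114.9, 84.3]
tcp_rot: [[0.997, 0.083, 0.001], [0.083, -0.997, -0.0], [0.001, 0.0, -1.0]]
ft_force: [-0.4, -1.4, 5.5]
grip_width: 25.8
```

```bash
python3 -c "
from h import *
to([577,114.5,83])"
```

```text
t 3.78 pos [577.3 114.9  84.3] shift [-0.012  0.014  0.045] w [ 0.004 -0.009  0.008] F [-0.4 -1.4  5.5] g 25.8
tcp_rot [[0.997, 0.083, 0.001], [0.083, -0.997, -0.0], [0.001, 0.0, -1.0]] q [   1.4   30.8  -23.5  103.2   15.7   49.2 -114.7]
```

send_rows:
  steps:
    - {"wx":0,"wy":0,"wz":0,"x":0,"y":0,"z":0,"hand":10}
    - {"wx":0,"wy":0,"wz":0,"x":0,"y":0,"z":-0.15,"hand":10}
    - {"wx":0,"wy":0,"wz":0,"x":0,"y":0,"z":-0.3,"hand":10}
    - {"wx":0,"wy":0,"wz":0,"x":0,"y":0,"z":-0.45,"hand":10}
    - {"wx":0,"wy":0,"wz":0,"x":0,"y":0,"z":-0.65,"hand":10}
    - {"wx":0,"wy":0,"wz":0,"x":0,"y":0,"z":-0.9,"hand":10}
    - {"wx":0,"wy":0,"wz":0,"x":0,"y":0,"z":-1.3,"hand":10}
    - {"wx":0,"wy":0,"wz":0,"x":0,"y":0,"z":-1.9,"hand":10}
    - {"wx":0,"wy":0,"wz":0,"x":0,"y":0,"z":-2.6,"hand":10}
    - {"wx":0,"wy":0,"wz":0,"x":0,"y":0,"z":-3.3,"hand":10}
  grip_force: 60

```text
t: 4.62
ee_pos: [576.7, 115.5, 184.6]
tcp_rot: [[0.997, 0.083, 0.0], [0.083, -0.997, 0.0], [0.0, -0.0, -1.0]]
ft_force: [0.7, 0.6, -3.7]
grip_width: 24.9
```

```bash
python3 - <<'E'
from h import *
F=np.array([577.3,-181.9,66]); n=-Rt(TILT)[:,2]; print(n)
print('pre',F+n*(70+55))
to(F+n*(70+55),TILT)
E
```

```text
[-0.4245072  -0.03490084  0.90475166]
pre [ 524.23660057 -186.26260557  179.0939579 ]
t 4.62 pos [576.7 115.5 184.6] shift [-2.581  9.876  0.18 ] w [-0.005  4.201  0.014] F [ 0.7  0.6 -3.7] g 24.9
tcp_rot [[0.997, 0.083, 0.0], [0.083, -0.997, 0.0], [0.0, -0.0, -1.0]] q [   3.1   24.2  -25.5   98.    11.7   60.4 -111.5]
```

send_rows:
  steps:
    - {"wx":0,"wy":0.1,"wz":0,"x":-0.1,"y":0.3,"z":-0.3,"hand":10}
    - {"wx":0,"wy":0.4,"wz":0,"x":-0.3,"y":1.0,"z":-0.5,"hand":10}
    - {"wx":0,"wy":0.8,"wz":0,"x":-0.6,"y":2.0,"z":-0.6,"hand":10}
    - {"wx":0,"wy":1.3,"wz":0,"x":-0.9,"y":3.1,"z":-0.6,"hand":10}
    - {"wx":0,"wy":1.8,"wz":0,"x":-1.2,"y":4.2,"z":-0.6,"hand":10}
    - {"wx":0,"wy":2.3,"wz":0,"x":-1.5,"y":5.3,"z":-0.6,"hand":10}
    - {"wx":0,"wy":2.8,"wz":0,"x":-1.8,"y":6.4,"z":-0.6,"hand":10}
    - {"wx":0,"wy":3.3,"wz":0,"x":-2.0,"y":7.5,"z":-0.6,"hand":10}
    - {"wx":0,"wy":3.8,"wz":0,"x":-2.2,"y":8.6,"z":-0.5,"hand":10}
    - {"wx":0,"wy":4.1,"wz":0,"x":-2.4,"y":9.4,"z":-0.2,"hand":10}

```text
t: 5.45
ee_pos: [527.3, -176.0, 190.2]
tcp_rot: [[0.904, 0.08, 0.419], [0.074, -0.997, 0.029], [0.42, 0.005, -0.907]]
ft_force: [-0.1, -0.3, -2.7]
grip_width: 25.4
```

```bash
python3 - <<'E'
from h import *
F=np.array([577.3,-181.9,66]); n=-Rt(TILT)[:,2]
to(F+n*(70+55),TILT)
E
```

```text
t 5.45 pos [ 527.3 -176.   190.2] shift [-0.272  0.331  0.283] w [ 0.051  0.06  -0.001] F [-0.1 -0.3 -2.7] g 25.4
tcp_rot [[0.904, 0.08, 0.419], [0.074, -0.997, 0.029], [0.42, 0.005, -0.907]] q [ 42.3   9.8 -24.9 121.4 -11.4  27.  -57.6]
```

send_rows:
  steps:
    - {"wx":0.02,"wy":0.04,"wz":0,"x":-0.2,"y":0.25,"z":0.2,"hand":10}
    - {"wx":0.04,"wy":0.06,"wz":0,"x":-0.27,"y":0.33,"z":0.28,"hand":10}
    - {"wx":0.04,"wy":0.06,"wz":0,"x":-0.27,"y":0.33,"z":0.28,"hand":10}
    - {"wx":0.04,"wy":0.06,"wz":0,"x":-0.27,"y":0.33,"z":0.28,"hand":10}

```text
t: 5.78
ee_pos: [525.6, -181.2, 178.0]
tcp_rot: [[0.903, 0.086, 0.42], [0.076, -0.996, 0.04], [0.422, -0.004, -0.907]]
ft_force: [0.3, 0.2, -3.0]
grip_width: 25.0
```

```bash
python3 - <<'E'
from h import *
F=np.array([577.3,-181.9,66]); n=-Rt(TILT)[:,2]
p,d=look('scene'); q,e=look('top')
to(F+n*(70+55),TILT)
a=np.hstack([cv2.resize(p[150:250,120:220],(400,400),interpolation=cv2.INTER_CUBIC),cv2.resize(q[140:240,320:420],(400,400),interpolation=cv2.INTER_CUBIC)])
cv2.imwrite('pics/nip1.png',a)
s=arm.sense(); R=np.array(s['tcp_rot']); t=s['ee_pos']
# line from TCP, expected coupler and nipple, scene pixels
for nm,X in(('tcp',t),('nose',t+70*R[:,2]),('flange',t+35*R[:,2]),('nip tip',F+26*n),('nip foot',F)): print(nm,X.round(1),proj('scene',X).round(1),proj('top',X).round(1))
# coupler points in tool frame from scene depth
Q=(pts('scene',d)-t)@R
for z in range(4,76,8):
    k=(abs(Q[...,2]-z)<4)&(abs(Q[...,0])<25)&(abs(Q[...,1])<30)&(d>0)
    if k.sum()>3: print(z,k.sum(),'x max',Q[k][:,0].max().round(1),'y',np.percentile(Q[k][:,1],[0,5,95,100]).round(1))
E
```

```text
t 5.88 pos [ 526.3 -180.6  178.4] shift [-0.067  0.182 -0.056] w [-0.051  0.035  0.032] F [-0.  -0.8 -3.8] g 25.2
tcp_rot [[0.903, 0.087, 0.421], [0.078, -0.996, 0.04], [0.423, -0.003, -0.906]] q [ 43.8  11.2 -25.5 121.9 -12.8  25.7 -54.9]
tcp [ 526.3 -180.6  178.4] [166.2 164. ] [378.6 209.6]
nose [ 555.7 -177.8  115. ] [171.4 196.4] [370.2 201.9]
flange [ 541.  -179.2  146.7] [168.8 180.5] [374.2 205.6]
nip tip [ 566.3 -182.8   89.5] [170.6 208.4] [370.  199.7]
nip foot [ 577.3 -181.9   66. ] [172.4 219.5] [367.3 197.2]
4 53 x max 12.7 y [-12.3 -11.3  10.5  13.2]
12 51 x max 12.0 y [-12.1 -11.5   9.7  11.5]
20 51 x max 12.3 y [-12.3 -11.9  10.5  12.8]
28 81 x max 17.0 y [-16.3 -15.5  13.5  16.5]
36 48 x max 17.0 y [-16.8 -16.   13.5  15.9]
44 26 x max 8.0 y [-8.1 -7.7  6.7  9. ]
52 34 x max 8.2 y [-8.1 -7.7  7.3  8.3]
60 52 x max 13.0 y [-11.3 -10.    9.4  10.8]
68 16 x max 9.9 y [-9.1 -8.5  6.   6.2]
```

View pics/nip1.png

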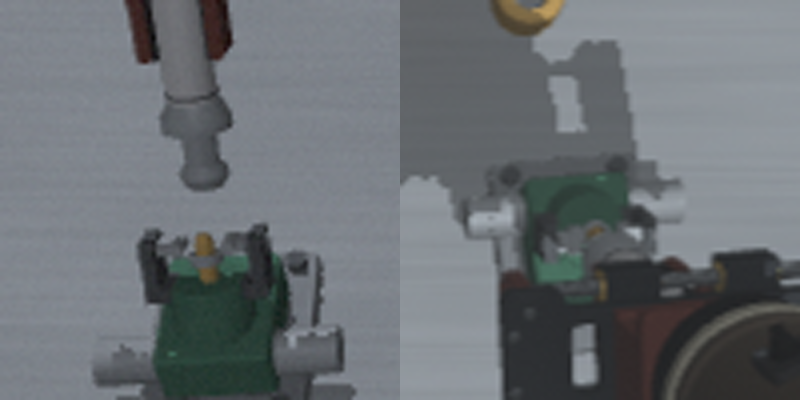

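Coupler is concentric and aligned in the fingers (crop-left: nose at (203,180), nipple tip at (205,240)). Now a same-camera radius fit to compare nipple and coupler axes.

```bash
python3 - <<'E'
from h import *
from scipy.optimize import least_squares
def fit(x,y,r):
    f=least_squares(lambda c:np.hypot(x-c[0],y-c[1])-r,[x.mean()-r/2,y.mean()],loss='soft_l1'); return f.x.round(2),round(np.std(f.fun),2),len(x)
F=np.array([577.3,-181.9,66]); Rn=Rt(TILT)
PP=[];BR=[];
for i in range(5):
    p,d=look('scene'); P=pts('scene',d); hsv=cv2.cvtColor(p,cv2.COLOR_BGR2HSV); br=(hsv[...,0]>8)&(hsv[...,0]<28)&(hsv[...,1]>80); PP.append(P[150:240,130:220]); BR.append(br[150:240,130:220])
    s=arm.sense()
P=np.array(PP).reshape(-1,3); B=np.array(BR).ravel()
R=np.array(s['tcp_rot']); t=np.array(s['ee_pos']); Q=(P-t)@R
for nm,a,b,r in(('barrel',0,20,13),('flange',33,37,18),('neck',42,56,9)):
    k=(Q[:,2]>a)&(Q[:,2]<b)&(abs(Q[:,0])<20)&(abs(Q[:,1])<r+1); print(nm,fit(Q[k,0],Q[k,1],r))
N=(P-F)@Rn; N[:,2]*=-1   # tool-like x,y ; z up nipple
for a,b in((1,8),(8,14),(14,19),(19,24),(24,29)):
    k=B&(abs(N[:,0])<12)&(abs(N[:,1])<8)&(N[:,2]>a)&(N[:,2]<b)
    if k.sum()>4: print('pin',a,b,fit(N[k,0],N[k,1],5),N[k].mean(0).round(1))
k=~B&(abs(N[:,0])<14)&(abs(N[:,1])<10)&(N[:,2]>8)&(N[:,2]<16); print('collar',fit(N[k,0],N[k,1],9),N[k].mean(0).round(1))
k=(abs(N[:,0])<12)&(abs(N[:,1])>20)&(abs(N[:,1])<40)&(N[:,2]>8)&(N[:,2]<35)
for sg in(1,-1):
    j=k&(np.sign(N[:,1])==sg); print('holder',sg,j.sum(),N[j].mean(0).round(1),np.percentile(N[j],[2,98],axis=0).round(1).tolist())
k=(abs(N[:,0])<12)&(abs(N[:,1])<40)&(N[:,2]>16)&(N[:,2]<30); a=np.polyfit(N[k,1],N[k,0],1); print('jaw line slope deg',np.degrees(a[0]),a[1])
print('tcp',t.round(2)); to(F+Rn@[0,0,-125],TILT)
E
```

```text
barrel (array([-0.94, -0.07]), np.float64(1.14), 655)
flange (array([-1.29,  0.06]), np.float64(1.08), 164)
neck (array([-1.22, -0.08]), np.float64(1.0), 287)
pin 1 8 (array([-0.59,  1.5 ]), np.float64(1.14), 58) [3.6 0.3 4.9]
pin 8 14 (array([0.67, 1.17]), np.float64(0.39), 5) [5.3 0.6 8.4]
pin 14 19 (array([-0.98,  1.31]), np.float64(1.13), 27) [ 3.2  0.3 17.3]
pin 19 24 (array([-0.6 ,  1.44]), np.float64(1.31), 48) [ 3.4  0.1 21.6]
pin 24 29 (array([-2.04,  0.72]), np.float64(1.53), 25) [ 2.4  0.5 24.9]
collar (array([-0.68,  0.85]), np.float64(1.1), 103) [ 5.6 -0.1 13.6]
holder 1 338 [ 5.2 27.  19.9] [[-8.8, 21.3, 8.3], [11.8, 32.5, 27.3]]
holder -1 327 [  4.7 -27.7  19.6] [[-9.6, -31.6, 8.7], [11.8, -20.5, 27.6]]
jaw line slope deg 0.13376632174816316 3.786654221734288
tcp [ 525.93 -181.2   178.03]
t 6.13 pos [ 525.9 -181.2  178. ] shift [-0.049  0.163 -0.062] w [-0.048  0.039  0.024] F [-1.  -0.  -4.3] g 25.4
tcp_rot [[0.903, 0.086, 0.42], [0.077, -0.996, 0.04], [0.422, -0.003, -0.906]] q [ 43.8  11.3 -25.4 121.9 -12.8  25.7 -54.8]
```

send_rows:
  steps:
    - {"wx":-0.02,"wy":0.02,"wz":0.01,"x":-0.03,"y":0.12,"z":0,"hand":10}
    - {"wx":-0.05,"wy":0.04,"wz":0.02,"x":-0.037,"y":0.185,"z":0.1,"hand":10}
    - {"wx":-0.05,"wy":0.04,"wz":0.02,"x":-0.037,"y":0.185,"z":0.4,"hand":10}
    - {"wx":-0.05,"wy":0.04,"wz":0.02,"x":-0.037,"y":0.185,"z":0.7,"hand":10}
    - {"wx":-0.05,"wy":0.04,"wz":0.02,"x":-0.037,"y":0.185,"z":0.85,"hand":10}
    - {"wx":-0.05,"wy":0.04,"wz":0.02,"x":-0.037,"y":0.185,"z":0.85,"hand":10}
    - {"wx":-0.05,"wy":0.04,"wz":0.02,"x":-0.037,"y":0.185,"z":0.85,"hand":10}

```text
t: 6.72
ee_pos: [535.6, -186.1, 153.3]
tcp_rot: [[0.902, 0.081, 0.423], [0.073, -0.997, 0.035], [0.425, -0.001, -0.905]]
ft_force: [0.4, 0.3, -2.5]
grip_width: 25.3
```

```bash
cat > chk.py <<'E'
from h import *
from scipy.optimize import least_squares
F=np.array([577.3,-181.9,66]); Rn=Rt(TILT)
def fit(x,y,r):
    f=least_squares(lambda c:np.hypot(x-c[0],y-c[1])-r,[x.mean()-r/2,y.mean()],loss='soft_l1'); return f.x.round(2)
def nose(n=3,z0=70):
    P=np.array([pts('scene',look('scene')[1])[130:240,130:220] for _ in range(n)]).reshape(-1,3)
    s=arm.sense(); t=np.array(s['ee_pos']); zt=-((t-F)@Rn)[2]
    N=(P-F)@Rn; N[:,2]*=-1; h=N[:,2]-(zt-70)  # coupler z
    for nm,a,b,r in(('barrel',50,72,13),('flange',33,37,18),('neck',14,30,9)):
        k=(h>a)&(h<b)&(abs(N[:,0])<20)&(abs(N[:,1])<r+1); print(nm,fit(N[k,0],N[k,1],r))
    print('tcp in nipple frame',((t-F)@Rn).round(2),'nose z',round(zt-70,1),'F tool',(np.array(s['tcp_rot']).T@s['ft_force']).round(1),'M',np.round(s['torque'],2),'g',round(s['grip_width'],1))
E
python3 - <<'E'
from chk import *
nose()
to(F+Rn@[.4,.6,-100],TILT)
p,_=load('scene'); cv2.imwrite('pics/nip2.png',cv2.resize(p[160:240,130:210],(560,560),interpolation=cv2.INTER_CUBIC))
E
```

```text
barrel [-1.9   1.36]
flange [-2.32  1.19]
neck [-1.98  1.34]
tcp in nipple frame [ -0.13   1.23 -97.65] nose z 27.6 F tool [-0.7 -0.5  2.7] M [-0.07  0.72 -0.03] g 25.1
t 6.87 pos [ 535.8 -186.5  154.3] shift [ 0.018 -0.021 -0.079] w [ 0.006 -0.    -0.009] F [ 0.5  0.5 -2.8] g 25.1
tcp_rot [[0.902, 0.081, 0.425], [0.073, -0.997, 0.034], [0.426, 0.0, -0.905]] q [ 42.5  14.3 -24.6 122.3 -11.4  22.  -55.8]
```

View pics/nip2.png

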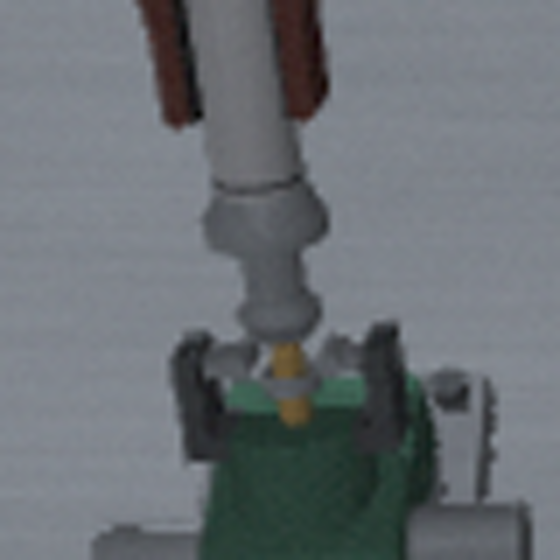

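Nose (crop (281,320)) is right above the brass tip (287,350), in line; x correction of about +1 mm.

send_rows:
  steps:
    - {"wx":0,"wy":0,"wz":0,"x":0.033,"y":0,"z":0,"hand":10}
    - {"wx":0,"wy":0,"wz":0,"x":0.033,"y":0,"z":0.07,"hand":10}
    - {"wx":0,"wy":0,"wz":0,"x":0.033,"y":0,"z":0.14,"hand":10}
    - {"wx":0,"wy":0,"wz":0,"x":0.033,"y":0,"z":0.2,"hand":10}
    - {"wx":0,"wy":0,"wz":0,"x":0.033,"y":0,"z":0.25,"hand":10}
    - {"wx":0,"wy":0,"wz":0,"x":0.033,"y":0,"z":0.25,"hand":10}

```text
t: 7.37
ee_pos: [539.8, -185.7, 147.5]
tcp_rot: [[0.902, 0.081, 0.424], [0.073, -0.997, 0.035], [0.425, -0.0, -0.905]]
ft_force: [0.3, 1.1, -2.9]
grip_width: 24.9
```

```bash
python3 - <<'E'
from chk import *
nose()
E
```

```text
barrel [-0.82  1.02]
flange [-1.2   1.08]
neck [-0.83  1.15]
tcp in nipple frame [  0.61   0.78 -89.91] nose z 19.9 F tool [-1.3 -2.   2.7] M [0.46 0.72 0.27] g 25.3
```

send_rows:
  steps:
    - {"wx":0,"wy":0,"wz":0,"x":0,"y":-0.017,"z":0,"hand":10}
    - {"wx":0,"wy":0,"wz":0,"x":0,"y":-0.017,"z":0.05,"hand":10}
    - {"wx":0,"wy":0,"wz":0,"x":0,"y":-0.017,"z":0.1,"hand":10}
    - {"wx":0,"wy":0,"wz":0,"x":0,"y":-0.017,"z":0.1,"hand":10}

```text
t: 7.85
ee_pos: [541.1, -186.2, 145.7]
tcp_rot: [[0.902, 0.08, 0.425], [0.073, -0.997, 0.033], [0.426, 0.001, -0.905]]
ft_force: [-5.3, 0.5, 4.9]
grip_width: 25.2
```

```bash
python3 - <<'E'
from chk import *
nose()
E
```

```text
barrel [-0.54  1.65]
flange [-0.66  1.82]
neck [-0.71  1.74]
tcp in nipple frame [  1.01   1.3  -87.61] nose z 17.6 F tool [-1.9 -2.1 -8.3] M [0.23 0.98 0.07] g 25.3
```

send_rows:
  steps:
    - {"wx":0,"wy":0,"wz":0,"x":-0.01,"y":-0.01,"z":0.05,"hand":10}
    - {"wx":0,"wy":0,"wz":0,"x":-0.01,"y":-0.01,"z":0.1,"hand":10}
    - {"wx":0,"wy":0,"wz":0,"x":-0.01,"y":-0.01,"z":0.15,"hand":10}
    - {"wx":0,"wy":0,"wz":0,"x":-0.01,"y":-0.01,"z":0.15,"hand":10}

```text
t: 8.33
ee_pos: [543.1, -186.2, 141.4]
tcp_rot: [[0.901, 0.08, 0.426], [0.073, -0.997, 0.033], [0.427, 0.001, -0.904]]
ft_force: [0.9, -0.2, -1.7]
grip_width: 25.3
```

```bash
python3 - <<'E'
from chk import *
nose()
E
```

```text
barrel [-0.41  1.69]
flange [-0.57  1.73]
neck [-0.49  2.02]
tcp in nipple frame [  0.99   1.39 -82.74] nose z 12.7 F tool [-0.7  1.5  0.6] M [-0.53  0.36 -0.19] g 25.7
```

send_rows:
  steps:
    - {"wx":0,"wy":0,"wz":0,"x":0,"y":0,"z":0.06,"hand":10}
    - {"wx":0,"wy":0,"wz":0,"x":0,"y":0,"z":0.12,"hand":10}
    - {"wx":0,"wy":0,"wz":0,"x":0,"y":0,"z":0.18,"hand":10}
    - {"wx":0,"wy":0,"wz":0,"x":0,"y":0,"z":0.24,"hand":10}
    - {"wx":0,"wy":0,"wz":0,"x":0,"y":0,"z":0.24,"hand":10}

```text
t: 8.9
ee_pos: [546.2, -185.2, 134.5]
tcp_rot: [[0.902, 0.081, 0.425], [0.073, -0.997, 0.034], [0.427, 0.0, -0.904]]
ft_force: [-1.3, -2.4, 5.4]
grip_width: 25.2
```

```bash
python3 - <<'E'
from chk import *
nose()
E
```

```text
barrel [-0.61  1.02]
flange [-0.49  1.27]
neck [-0.49  0.98]
tcp in nipple frame [  0.83   0.69 -75.46] nose z 5.5 F tool [ 0.6  2.2 -5.4] M [-0.36  0.21 -0.21] g 25.1
```

send_rows:
  steps:
    - {"wx":0,"wy":0,"wz":0,"x":0,"y":0,"z":0.04,"hand":10}
    - {"wx":0,"wy":0,"wz":0,"x":0,"y":0,"z":0.08,"hand":10}
    - {"wx":0,"wy":0,"wz":0,"x":0,"y":0,"z":0.1,"hand":10}
    - {"wx":0,"wy":0,"wz":0,"x":0,"y":0,"z":0.1,"hand":10}

```text
t: 9.38
ee_pos: [547.2, -185.1, 132.4]
tcp_rot: [[0.902, 0.081, 0.425], [0.073, -0.997, 0.034], [0.427, 0.001, -0.904]]
ft_force: [-6.1, -1.3, 11.5]
grip_width: 25.5
```

```bash
python3 - <<'E'
from chk import *
nose()
E
```

```text
barrel [-0.49  1.08]
flange [-0.59  1.33]
neck [-0.36  1.16]
tcp in nipple frame [  0.95   0.73 -72.95] nose z 2.9 F tool [ -0.7   0.8 -11.8] M [-0.12  0.5  -0.07] g 25.1
```

send_rows:
  steps:
    - {"wx":0,"wy":0,"wz":0,"x":0,"y":0,"z":0.02,"hand":10}
    - {"wx":0,"wy":0,"wz":0,"x":0,"y":0,"z":0.04,"hand":10}
    - {"wx":0,"wy":0,"wz":0,"x":0,"y":0,"z":0.04,"hand":10}
    - {"wx":0,"wy":0,"wz":0,"x":0,"y":0,"z":0.04,"hand":10}

```text
t: 9.87
ee_pos: [547.5, -185.2, 132.3]
tcp_rot: [[0.901, 0.081, 0.426], [0.073, -0.997, 0.033], [0.427, 0.001, -0.904]]
ft_force: [-15.2, 0.7, 25.2]
grip_width: 25.5
```

```bash
python3 - <<'E'
from chk import *
nose()
p,_=load('scene'); cv2.imwrite('pics/home.png',cv2.resize(p[170:240,135:205],(560,560),interpolation=cv2.INTER_CUBIC))
E
```

```text
barrel [-0.24  1.19]
flange [-0.48  1.55]
neck [-0.75  1.27]
tcp in nipple frame [  1.11   0.78 -72.71] nose z 2.7 F tool [ -3.2  -1.7 -29.1] M [0.32 1.17 0.19] g 25.5
```

View pics/home.png

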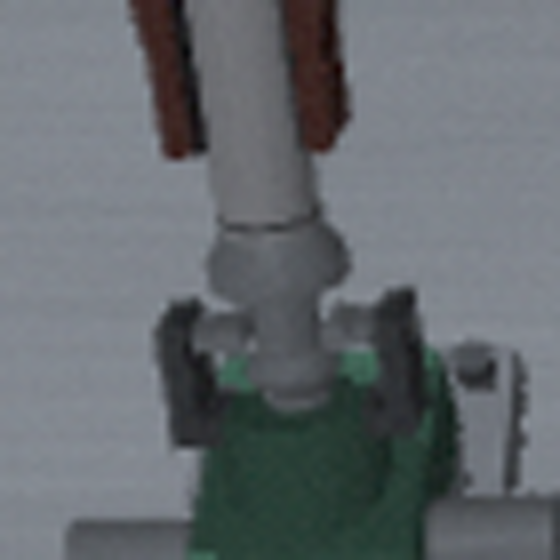

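Jaws (230,330),(350,322) sit on the neck behind the lip, and the nose is on the block's seat. I'll hold briefly to check it is stable.

send_rows:
  steps:
    - {"wx":0,"wy":0,"wz":0,"x":0,"y":0,"z":-0.005,"hand":10}
    - {"wx":0,"wy":0,"wz":0,"x":0,"y":0,"z":-0.005,"hand":10}
    - {"wx":0,"wy":0,"wz":0,"x":0,"y":0,"z":-0.005,"hand":10}
    - {"wx":0,"wy":0,"wz":0,"x":0,"y":0,"z":-0.005,"hand":10}
    - {"wx":0,"wy":0,"wz":0,"x":0,"y":0,"z":-0.005,"hand":10}
    - {"wx":0,"wy":0,"wz":0,"x":0,"y":0,"z":-0.005,"hand":10}
    - {"wx":0,"wy":0,"wz":0,"x":0,"y":0,"z":-0.005,"hand":10}
    - {"wx":0,"wy":0,"wz":0,"x":0,"y":0,"z":-0.005,"hand":10}

```text
t: 10.68
ee_pos: [547.5, -185.1, 132.3]
tcp_rot: [[0.901, 0.081, 0.425], [0.073, -0.997, 0.033], [0.427, 0.001, -0.904]]
ft_force: [-13.1, -0.2, 23.8]
grip_width: 25.0
```

```bash
python3 - <<'E'
from chk import *
nose()
s=arm.sense(); f=-(np.array(s['tcp_rot']).T@s['ft_force'])[2]; print(s['t'],f)
if 18<f<38: print(arm.finish_job())
E
```

```text
barrel [-0.26  1.11]
flange [-0.42  1.37]
neck [-0.3   1.22]
tcp in nipple frame [  1.07   0.75 -72.71] nose z 2.7 F tool [ -2.6  -0.6 -27. ] M [0.24 1.11 0.15] g 25.2
10.8333 27.033529735981187
the job is handed in; nothing more can be done
None
```

The coupler is seated on the tilted nipple. I handed the job in at 10.8 s, still gripping at 60 N and still pressing.

I lifted it straight out of the rail catch, carried it over, lined it up with the nipple axis (tilted 0.44 rad) and pressed it on.

**Home:** the coupler nose stands at nipple z ≈ 2.7 mm, against 3 mm when fully home. That figure is from the tool position, assuming no slip in the grip. The last 1.2 mm of commanded push moved the arm only about 0.2 mm while the force rose to 29 N, so it is against the stop. A hold of about 0.8 s stayed steady at about 27 N with no slip.

**Jaws:** the last picture shows both jaws on the neck behind the lip. The push force also fell away after the lip passed.

**Bystanders:** the arm's path stayed clear of the plug, jar and screwdriver. I did not take a final picture to confirm they had not moved.

**Disagreements:** the camera fits and the tool readings differed by about 1 mm sideways, within calibration and bore clearance. I could not read the jaw and collar joints directly.

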